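# Roll the coconut-milk tin into line with the piercer

### The job

Roll the tin that lies on its side on the chopping board along the board, gently, until it lies still with the middle of its end straight in front of the spike of the tin piercer. Roll it with the fingertips resting on its top, in as many strokes as you like: do not push it from behind or the side, take hold of it or lift it, and leave everything else standing where it is.

Things in the scene. Friction and masses are not known exactly. Their poses are not given: they have to be found in the camera images.
- tin: The tin to roll: closed, full, bare metal rims and paper label, a cylinder 76 mm in diameter, 110 mm long, about 0.45 kg, lying on its side on the board. Origin at its very centre (38 mm above the board; its top line 38 mm above the origin). Its x runs along the cylinder, level, at first within 0.1 rad of the board's x; y and z turn as it rolls. It starts near one end of the board, 75 to 165 mm from the spike's line.
- board: Fixed wooden chopping board, 200 mm (its x) by 420 mm (its y), 18 mm thick, flat on the table. Origin at the centre of its underside. The tin rolls along its y, without slip; it coasts 1 to 2 cm from 0.1 m/s and stays put when left at rest. A fingertip dragging the tin's top along travels twice as far as the tin.
- piercer: Fixed lever tin piercer on the table just past the board's far long edge, 80 mm wide, its lever handle 141 mm high at most. Origin at the centre of its underside, 150 mm from the board's centre line. Its x is parallel to the board's x; its spike points along its -x over the board, 56 mm above the table, level with the tin's axis. The tin is in place when its centre has y = 0 in the piercer's frame.
- spike_tip (a point): Tip of the piercer's horizontal spike, 57 mm from the piercer's origin along its -x and 56 mm above the table; about 40 mm clear of the tin's end when the tin lies in front of it.
- glass: Bystander: empty greenish glass, 64 mm in diameter at the rim, 95 mm high, standing on the board at the end where the tin does not lie. Origin at the centre of its underside.
- spare_tin: Bystander: a second tin of the same kind, standing upright on the table past the left-hand end of the board, 76 mm in diameter, 110 mm high. Origin at the centre of its underside.
- jar: Bystander: cream jar with a lid, 90 mm in diameter, 125 mm high, beyond the board. Origin at the centre of its underside.
- limes: Bystander: shallow dish 124 mm wide with two limes in it, 47 mm high in all, beyond the board. Origin at the centre of its underside.
- spoon_cup: Bystander: steel cup 72 mm in diameter and 85 mm high with spoons sticking up to about 175 mm, past the right-hand end of the board. Origin at the centre of its underside.
- spoon: Bystander: steel spoon 170 mm long lying flat on the table past the left-hand end of the board, beyond the spare tin. Origin at its middle, on the underside.
Not all that is in view belongs to the job. What is shaped like the tin but orange or purple is not meant.

How it is judged:
On the way:
1. the tin is rolling, not sliding: turned 1 rad before its centre has moved 60 mm (true rolling: 38 mm) (angle between tin's own z axis and vertical above 1 rad and distance of tin from where it was at the start of the episode below 0.06 m).
At the end, for the whole second after the job is handed in: The tin lies at rest on its side on the board, its centre within 8 mm of the spike's line (sideways) and within 30 mm of the board's middle line, its axis within 0.2 rad of the spike's direction; every bystander is within 20 mm of where it stood (y of tin in the frame of piercer between -0.008 and 0.008 m and x of tin in the frame of piercer between -0.18 and -0.12 m and angle between the x axis of tin and the x axis of piercer, either way round below 0.2 rad and height (world z) of tin between 0.053 and 0.059 m and linear speed of tin below 0.01 m/s and distance of each of glass, spare_tin, jar, limes, spoon_cup, spoon from where it was at the start of the episode below 0.02 m); the robot touches nothing.
It fails at once if the fingers push the tin low down instead of on its top (touching it with the grasp point, 19 mm behind the tips, under 88 mm; the top is at 94 mm) (contact force between the fingers and tin above 0.5 N and height (world z) of the grasp point below 0.088 m).
It fails at once if the tin is lifted more than 10 mm off the board (height (world z) of tin above 0.066 m).
It fails at once if the tin falls off the board (height (world z) of tin below 0.048 m).
It fails at once if the tin is flung: its centre moves faster than 0.3 m/s (linear speed of tin above 0.3 m/s).
It fails at once if a bystander is pushed more than 20 mm or tipped (distance of any of glass, spare_tin, jar, limes, spoon_cup, spoon from where it was at the start of the episode above 0.02 m or angle between any of glass, spare_tin, jar, limes, spoon_cup, spoon's own z axis and vertical above 0.35 rad).
It also fails if it takes over 61 s, if anything falls off the work surface, if the arm or the gripper's body presses on something with over 40 N, if the wrist force passes 120 N, or if a joint passes its speed limit or range.

### The arm

A 6-joint arm with a two-finger parallel gripper is mounted at the origin on the work surface. World frame = base frame: x ahead of the robot, y to its left, z up, the work surface at z = 0. Lengths are in m, angles in rad, forces in N, time in s.
With the tool pointing down it reaches from about 0.425 to 0.95 m from the base axis. Payload 3.5 kg.
Tool frame: the origin (TCP) lies between the finger pads; the fingertips stand 11 mm ahead of it and the grasp point (between the pads) lies 8 mm behind it (ctrl.tcp_to_tips is the distance from the TCP to the fingertips, in m); z points along the fingers, y is the direction in which the jaws open and shut (so a half turn about z gives the same grasp; the last joint's range is limited). The gripper opens to 85 mm and grips with 20 to 120 N. Pads are 22 mm wide; open, the fingers measure 114 mm over their backs; the gripper's body (76 mm by 85 mm) begins 54 mm behind the grasp point. The pads swing forward as they close: fully open they stand 13 mm farther back than shut.
Start: joints at [-1.422, 0.286, 1.577, -0, 1.279, -0.15], TCP at [0.199, -0.645, 0.242] pointing down, gripper open.
Joint ranges: [-2.77, 2.77], [-0.9, 2.22], [0.21, 2.48], [-1.53, 4.67], [0.24, 2.81], [-2.84, 2.84]. Speed limits (rad/s): [2.79, 2.79, 3.14, 3.14, 3.14, 3.14].

### API

Orientations are given as a unit quaternion [x, y, z, w].
In Python, from plant import monitor, vision, workorder, ctrl gives the robot as it stands.
- The arm moves only by the tool jog_arm, never from a script. Its argument "series" is a list of rows, each a list of 4 numbers: the shift along the tool's x, y, z in m, then the turn about the tool's z in rad. In form: [[tx, ty, tz, spin], ...]. A call has exactly 8 rows; each row shifts and turns the pose as measured when the row begins, along the tool's axes as they then stand; what a row does not reach is not made up. A row lasts 1/12 s, in which the tool goes at most 41.7 mm and 7.16 degrees, less where a joint would pass 70% of its speed; a pose out of reach is approached as far as the arm can. A call is refused whole if a number of a shift passes 0.0417 or a number of a turn 0.125, either way. A call with a gripper value outside its range is refused whole. "grip" is the finger opening in m, from 0 to 0.0854, set as the call begins (left out, the last holds). The fingers move at their own pace and stop on an object; "grip_force" is the grip in N (left out, the last holds). Time passes only in rows, so rows that do not move let the fingers close, or fill a call up. It gives the time, the measured TCP pose, the force and the opening at its end, in the units of the state.
- monitor.get_state(): the state, without advancing time (a new reading comes with each control period).
- vision.read_camera(name): name is "scene" or "top" or "wrist"; returns the picture (400x640x3 uint8, red, green, blue); there is no depth.
- vision.get_calibration(name): a dict with "vfov" (degrees; the focal length in pixels is half the picture's height over the tangent of half this angle, whatever the lens; pixels are square), "cx", "cy" (the principal point, pixels), "D" ([k1, k2, p1, p2, k3] as OpenCV has them; the pictures are not rectified), "R" (3x3) and "t" (3): a world point X has camera coordinates R X + t. Camera axes: x right, y down, z forward; pixel columns grow to the right and rows downward; lengths in m; the calibration is good to about 2 mm. A picture is of the moment at which its call begins: read the wrist's pose just before it. get_calibration takes no time and is no camera call; for the wrist camera it gives the pose at the moment of the call.
- workorder.sign_off(): hands the job in, once; it reports no verdict.
The state is a dict: "time": time; "qpos": joint angles; "dq": joint speeds; "joint_efforts": joint torques, N m; "eef_pos": TCP position; "tcp_rot": TCP orientation; "contact_force": force on the tool from outside, world axes, zero at the start; "wrist_torque": the same for the moment, N m; "opening": opening from 0.0 (shut) to 1.0 (fully open).
Only numpy, scipy, OpenCV 4.12 (cv2) and the standard library are available. Lean on these libraries where they do the work, as an engineer would, in place of code of your own. Each camera call takes 0.05 s, during which the arm holds its last target.

## Working session

There is one attempt and no reset: what is moved stays moved. The work goes in short steps, Python scripts to look and compute and a tool call to move; the robot and the scene stay as the last step left them, time stands still between calls to the robot, and variables do not carry over. Pictures are saved under pics/ and viewed, and the job is handed in when it is done.

Besides the shell and the picture viewer there is one more tool, called after "Request:" as name(argument=value, ...), one argument or row to a line, values as JSON. jog_arm: Moves the arm, as the interface text tells. Its arguments: {"type":"object","properties":{"series":{"type":"array","items":{"type":"array","items":{"type":"number"}}},"grip":{"type":"number"},"grip_force":{"type":"number"}},"required":["series"]}

```bash
ls; mkdir -p pics; python3 - <<'E'
from plant import monitor, vision, workorder, ctrl
import cv2, numpy as np
s=monitor.get_state(); print(s); print(ctrl.tcp_to_tips)
for n in ["scene","top","wrist"]:
    im=vision.read_camera(n); cv2.imwrite(f"pics/{n}0.png",im[:,:,::-1])
    print(n,vision.get_calibration(n))
E
```

```text
pics
{'time': 0.0, 'qpos': array([-1.42201108e+00,  2.87181363e-01,  1.57820866e+00, -2.82156330e-05,
        1.27859474e+00, -1.50019306e-01]), 'dq': array([-0.00019365, -0.00241413, -0.00015518, -0.00086085, -0.00031392,
       -0.00025591]), 'joint_efforts': array([ 8.42873214e-04, -4.05981946e+01, -2.92624158e+01, -1.05967965e-04,
        5.72849429e-03, -1.33221383e-05]), 'eef_pos': array([ 0.19861811, -0.6444427 ,  0.24091954]), 'tcp_rot': array([ 9.88858909e-01,  1.48851024e-01, -1.27669416e-05, -1.19606430e-03]), 'contact_force': array([-0.44333058,  0.02150019,  0.87455524]), 'wrist_torque': array([ 0.04697916,  0.00727847, -0.02811277]), 'opening': 1.0020290481510115}
0.011
scene {'vfov': 53.605276642616126, 'cx': 319.3969966812945, 'cy': 206.6352455318856, 'D': array([-0.09668567,  0.        ,  0.        ,  0.        ,  0.        ]), 'R': array([[-0.72198342,  0.69175337,  0.0147381 ],
       [ 0.56652506,  0.60324299, -0.56137977],
       [-0.39722701, -0.39695738, -0.82742706]]), 't': array([ 0.38466761, -0.29175824,  1.27401516])}
top {'vfov': 55.922811721824885, 'cx': 317.80702846962276, 'cy': 200.53691610323477, 'D': array([0.00735459, 0.        , 0.        , 0.        , 0.        ]), 'R': array([[-0.02068417, -0.99976994, -0.00567784],
       [-0.99118746,  0.02124917, -0.1307513 ],
       [ 0.13084187,  0.00292332, -0.99139894]]), 't': array([0.05111391, 0.55514231, 0.81302619])}
wrist {'vfov': 58.64512769882491, 'cx': 325.28560711849207, 'cy': 198.19830540015712, 'D': array([-0.05243739,  0.        ,  0.        ,  0.        ,  0.        ]), 'R': array([[ 0.294815  , -0.95555245, -0.00190417],
       [-0.90540284, -0.27997841,  0.31915168],
       [-0.3054993 , -0.09236666, -0.94770174]]), 't': array([-0.67397676, -0.04237114,  0.3816873 ])}
```

View pics/top0.png

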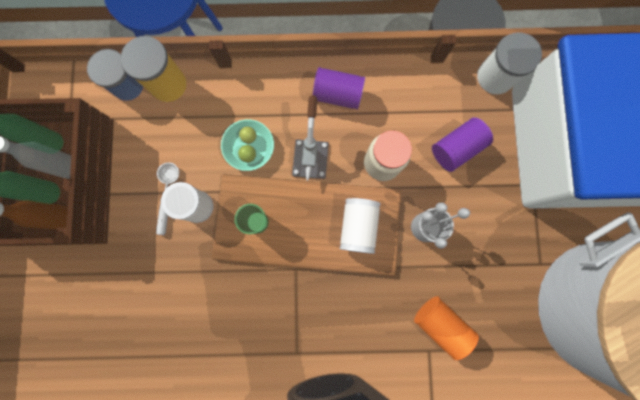

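View pics/scene0.png

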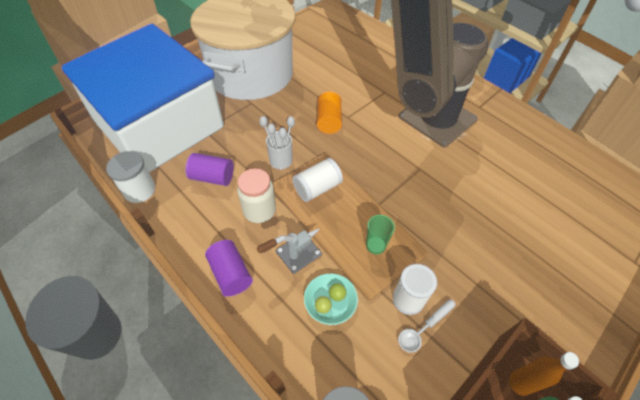

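Candidates for the tin in the top view are:
- white cylinder lying on the board at (361,226)
- upright white spare at (187,203)
- purple ones at (339,88) and (462,144)
- orange one at (447,327)

I choose the one at (361,226) and check it in a close crop.

```bash
python3 - <<'E'
import cv2
im=cv2.imread("pics/top0.png")
cv2.imwrite("pics/c1.png",cv2.resize(im[110:285,205:415],None,fx=3.5,fy=3.4,interpolation=cv2.INTER_CUBIC))
im=cv2.imread("pics/scene0.png")
cv2.imwrite("pics/c2.png",cv2.resize(im[130:310,220:440],None,fx=3.3,fy=3.3,interpolation=cv2.INTER_CUBIC))
E
```

```text
(no output)
```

View pics/c1.png

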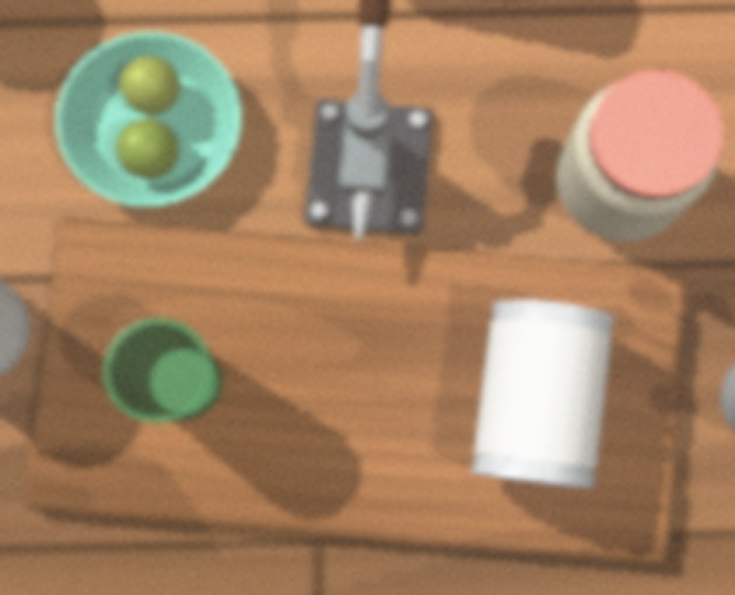

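View pics/c2.png

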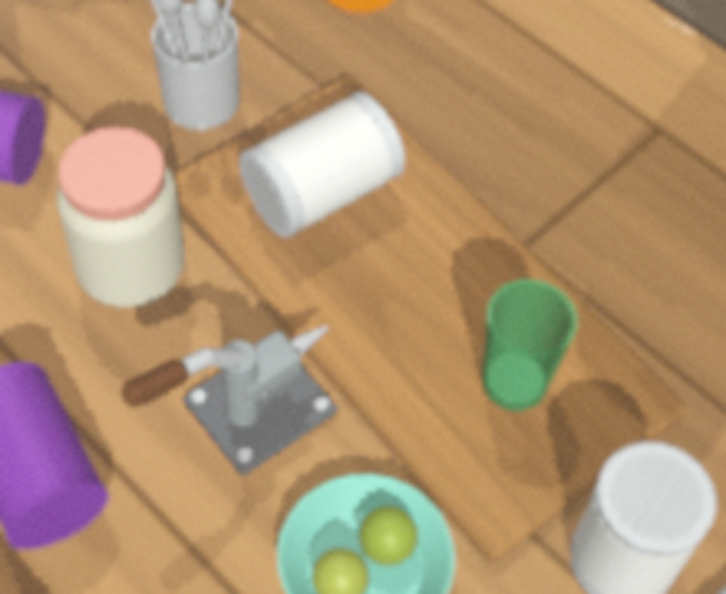

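```bash
cat > h.py <<'E'
import cv2, numpy as np
from plant import monitor, vision, workorder, ctrl
def K(c):
    f=200/np.tan(np.radians(c['vfov']/2)); return np.array([[f,0,c['cx']],[0,f,c['cy']],[0,0,1]])
def rays(c,p):
    u=cv2.undistortPoints(np.array(p,float).reshape(-1,1,2),K(c),c['D']).reshape(-1,2)
    d=np.c_[u,np.ones(len(u))]@c['R']; return -c['R'].T@c['t'], d/np.linalg.norm(d,axis=1)[:,None]
def onz(c,p,z):
    o,d=rays(c,p); return o+d*((z-o[2])/d[:,2])[:,None]
def proj(c,X):
    return cv2.projectPoints(np.array(X,float).reshape(-1,3),cv2.Rodrigues(c['R'])[0],c['t'],K(c),c['D'])[0].reshape(-1,2)
def tin(im,c,roi):
    x0,y0,x1,y1=roi
    hsv=cv2.cvtColor(im,cv2.COLOR_RGB2HSV); m=((hsv[...,1]<60)&(hsv[...,2]>125)).astype(np.uint8)
    k=np.zeros_like(m);k[y0:y1,x0:x1]=m[y0:y1,x0:x1]
    cs=cv2.findContours(k,cv2.RETR_EXTERNAL,cv2.CHAIN_APPROX_NONE)[0]
    ct=max(cs,key=cv2.contourArea); r=cv2.minAreaRect(ct); b=cv2.boxPoints(r)
    # axis: unit-ray bisector of opposite corners on each end
    i=np.argsort(b[:,1]); top=b[i[:2]]; bot=b[i[2:]]
    e=[]
    for q in(top,bot):
        o,d=rays(c,q); s=d.sum(0); e.append(o+s*((.056-o[2])/s[2]))
    return r,e[0],e[1]
E
python3 - <<'E'
from h import *
c=vision.get_calibration('top'); im=cv2.imread('pics/top0.png')[:,:,::-1].copy()
print('cam',-c['R'].T@c['t'])
cr=lambda L:[((x+.5)/3.5+205-.5,(y+.5)/3.4+110-.5) for x,y in L]
P=onz(c,cr([(65,220),(685,285),(668,550),(30,505)]),.018);print('board',P.round(4).tolist(),P.mean(0).round(4))
P=onz(c,cr([(318,100),(437,108),(422,233),(305,227)]),.006);print('plate',P.round(4).tolist(),P.mean(0).round(4))
P=onz(c,cr([(330,112),(418,118),(409,216),(318,210)]),.008);print('bolts',P.round(4).tolist(),P.mean(0).round(4))
print('tip',onz(c,cr([(358,237)]),.056).round(4))
print('lever',onz(c,cr([(373,25)]),.13).round(4))
r,a,b=tin(im,c,(330,180,395,265));print(r,a,b,(a+b)/2, a-b)
c2=vision.get_calibration('scene')
tip2=(326/3.3+220-.2,328/3.3+130-.2)
print('tip scene',onz(c2,[tip2],.056))
L=onz(c,cr([(160,370)]),.113);print('glass rim',L)
E
```

```text
cam [0.44492948 0.03692911 0.8789091 ]
board [[0.6248, 0.2584, 0.018], [0.5709, -0.1513, 0.018], [0.3943, -0.1316, 0.018], [0.4322, 0.2786, 0.018]] [0.5055 0.0635 0.018 ]
plate [[0.7094, 0.0897, 0.006], [0.7018, 0.0087, 0.006], [0.6129, 0.021, 0.006], [0.6188, 0.0997, 0.006]] [0.6607 0.0548 0.006 ]
bolts [[0.6999, 0.0815, 0.008], [0.6943, 0.0218, 0.008], [0.6246, 0.0295, 0.008], [0.6302, 0.0906, 0.008]] [0.6623 0.0559 0.008 ]
tip [[0.6015 0.0625 0.056 ]]
lever [[0.718  0.0491 0.13  ]]
((359.7240295410156, 224.9669189453125), (35.34641647338867, 53.8536376953125), 6.842772960662842) [ 0.55655533 -0.05993336  0.056     ] [ 0.44018353 -0.0418251   0.056     ] [ 0.49836943 -0.05087923  0.056     ] [ 0.1163718  -0.01810826  0.        ]
tip scene [[0.59863385 0.06467549 0.056     ]]
glass rim [[0.51207898 0.17747236 0.113     ]]
```

The crop confirms the choice: a white label with bare rims, lying on the board, top-view centre about (360,225). It needs to roll about 124 mm towards +y. Next I plan the approach, high up and with the jaw axis along the tin.

```bash
cat >> h.py <<'E'
from scipy.spatial.transform import Rotation as Ro
def pose():
    s=monitor.get_state(); R=Ro.from_quat(s['tcp_rot']).as_matrix(); return s,np.array(s['eef_pos']),R,np.arctan2(R[1,0],R[0,0])
def plan(goal,yaw,n=8):
    s,p,R,y=pose(); d=(np.array(goal)-p); dy=(yaw-y+np.pi)%(2*np.pi)-np.pi
    print('t',s['time'],'p',p.round(4),'yaw',round(y,4),'rem',d.round(4),round(dy,4),'F',np.round(s['contact_force'],2),'tilt',R[:2,2].round(4))
    st=min(1,.04*n/ max(1e-9,np.linalg.norm(d)),.12*n/max(1e-9,abs(dy)));d=d*st/n;dy*=st
    L=[]
    for i in range(n):
        yy=y+dy*i/n; x=np.array([np.cos(yy),np.sin(yy)]);t=np.array([np.sin(yy),-np.cos(yy)])
        L.append([round(float(v),4) for v in (d[:2]@x,d[:2]@t,-d[2],-dy/n)])
    print(L)
E
python3 - <<'E'
from h import *
c=vision.get_calibration('wrist');print('wcam',-c['R'].T@c['t'])
plan([.498,-.051,.25],1.416)
E
```

```text
wcam [ 0.27694071 -0.62062796  0.37396517]
t 0.15 p [ 0.1987 -0.6446  0.2412] yaw 0.2988 rem [0.2993 0.5936 0.0088] 1.1172 F [0.06 0.64 0.33] tilt [-0.0003  0.0019]
[[0.0277, -0.0288, -0.0005, -0.0672], [0.0296, -0.0269, -0.0005, -0.0672], [0.0313, -0.0249, -0.0005, -0.0672], [0.0329, -0.0227, -0.0005, -0.0672], [0.0344, -0.0204, -0.0005, -0.0672], [0.0357, -0.0181, -0.0005, -0.0672], [0.0368, -0.0156, -0.0005, -0.0672], [0.0378, -0.0131, -0.0005, -0.0672]]
```

Request:
jog_arm(
  series=[
    [0.028,-0.029,-0.001,-0.067],
    [0.03,-0.027,-0.001,-0.067],
    [0.031,-0.025,-0.001,-0.067],
    [0.033,-0.023,-0.001,-0.067],
    [0.034,-0.02,-0.001,-0.067],
    [0.036,-0.018,-0.001,-0.067],
    [0.037,-0.016,-0.001,-0.067],
    [0.038,-0.013,-0.001,-0.067],
  ],
  grip=0.05,
)

```text
time: 0.82
eef_pos: [0.3402, -0.3518, 0.2433]
tcp_rot: [0.912, 0.411, 0.0, -0.004]
contact_force: [0.8, -0.5, 1.3]
opening: 0.585
```

```bash
python3 - <<'E'
from h import *
plan([.498,-.051,.25],1.416)
E
```

```text
t 0.8167 p [ 0.3402 -0.3518  0.2433] yaw 0.8463 rem [0.1578 0.3008 0.0067] 0.5697 F [ 0.79 -0.48  1.29] tilt [-0.0034  0.0082]
[[0.0388, -0.0096, -0.0008, -0.0671], [0.0394, -0.0069, -0.0008, -0.0671], [0.0398, -0.0043, -0.0008, -0.0671], [0.04, -0.0016, -0.0008, -0.0671], [0.04, 0.0011, -0.0008, -0.0671], [0.0398, 0.0038, -0.0008, -0.0671], [0.0395, 0.0064, -0.0008, -0.0671], [0.039, 0.009, -0.0008, -0.0671]]
```

Request:
jog_arm(
  series=[
    [0.039,-0.01,-0.001,-0.067],
    [0.039,-0.007,-0.001,-0.067],
    [0.04,-0.004,-0.001,-0.067],
    [0.04,-0.002,-0.001,-0.067],
    [0.04,0.001,-0.001,-0.067],
    [0.04,0.004,-0.001,-0.067],
    [0.039,0.006,-0.001,-0.067],
    [0.039,0.009,-0.001,-0.067],
  ],
)

```text
time: 1.48
eef_pos: [0.4861, -0.0524, 0.2527]
tcp_rot: [0.762, 0.647, 0.002, -0.004]
contact_force: [0.6, -1.1, -0.2]
opening: 0.586
```

```bash
python3 - <<'E'
from h import *
c=vision.get_calibration('wrist');print('wcam',-c['R'].T@c['t'])
im=vision.read_camera('wrist');cv2.imwrite('pics/w1.png',im[:,:,::-1])
np.save('w1.npy',[c['R'].tolist(),c['t'].tolist()] ,allow_pickle=True) if 0 else None
import pickle;pickle.dump(c,open('w1.pkl','wb'))
im=vision.read_camera('top');cv2.imwrite('pics/t1.png',im[:,:,::-1])
plan([.498,-.051,.25],1.416)
E
```

```text
wcam [0.49937852 0.02760948 0.38596577]
t 1.5833 p [ 0.4871 -0.0496  0.2527] yaw 1.4127 rem [ 0.0109 -0.0014 -0.0027] 0.0033 F [ 0.42  1.06 -0.07] tilt [-0.0013  0.0097]
[[0.0, 0.0014, 0.0003, -0.0004], [0.0, 0.0014, 0.0003, -0.0004], [0.0, 0.0014, 0.0003, -0.0004], [0.0, 0.0014, 0.0003, -0.0004], [0.0, 0.0014, 0.0003, -0.0004], [0.0, 0.0014, 0.0003, -0.0004], [0.0, 0.0014, 0.0003, -0.0004], [0.0, 0.0014, 0.0003, -0.0004]]
```

View pics/w1.png

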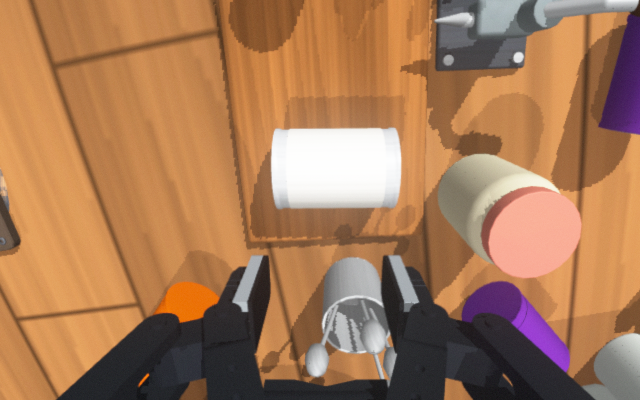

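View pics/t1.png

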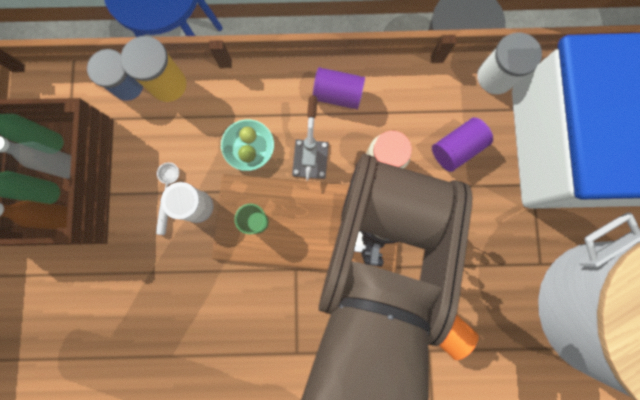

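The wrist view shows the tin at (336,168), the spike tip at (437,20), the piercer's plate at (480,40) and the cup well below. I measure with this second view.

```bash
cat >> h.py <<'E'
def tinw(im,c,roi=(150,0,430,260)):
    x0,y0,x1,y1=roi
    hsv=cv2.cvtColor(im,cv2.COLOR_RGB2HSV); m=((hsv[...,1]<60)&(hsv[...,2]>120)).astype(np.uint8)
    k=np.zeros_like(m);k[y0:y1,x0:x1]=m[y0:y1,x0:x1]
    ct=max(cv2.findContours(k,cv2.RETR_EXTERNAL,cv2.CHAIN_APPROX_NONE)[0],key=cv2.contourArea)
    r=cv2.minAreaRect(ct);b=cv2.boxPoints(r);i=np.argsort(b[:,0]);e=[]
    for q in(b[i[:2]],b[i[2:]]):
        o,d=rays(c,q);s=d.sum(0);e.append(o+s*((.056-o[2])/s[2]))
    v=e[1]-e[0]
    return r,(e[0]+e[1])/2,np.arctan2(v[1],v[0]),np.linalg.norm(v)
PO=np.array([.6615,.0555]);PY=-.11
def inp(x,yaw=None):
    yaw=PY if yaw is None else yaw
    d=np.array(x[:2])-PO; c,s=np.cos(yaw),np.sin(yaw); return np.array([c*d[0]+s*d[1],-s*d[0]+c*d[1]])
E
python3 - <<'E'
from h import *
import pickle;c=pickle.load(open('w1.pkl','rb'));im=cv2.imread('pics/w1.png')[:,:,::-1].copy()
r,p,a,l=tinw(im,c);print(r,p.round(4),a.round(4),l.round(4),'in piercer',inp(p).round(4))
E=onz(c,[(221,60),(250,240),(428,110),(423,236)],.018);print(E.round(4))
print('near edge',np.arctan2(*(E[0]-E[1])[:2]),'end edge',np.arctan2(E[3,1]-E[1,1],E[3,0]-E[1,0]))
print('tip',onz(c,[(437,20)],.056).round(4))
print('plate',onz(c,[(437,69),(525,69)],.006).round(4))
cv2.imwrite('pics/w1c.png',cv2.resize(cv2.imread('pics/w1.png')[0:110,390:570],None,fx=4,fy=4,interpolation=cv2.INTER_CUBIC))
E
```

```text
((335.5205383300781, 167.77908325195312), (79.47425079345703, 129.29205322265625), 89.48383331298828) [ 0.4953 -0.051   0.056 ] -0.1527 0.123 in piercer [-0.1535 -0.1242]
[[ 0.4012  0.0651  0.018 ]
 [ 0.3861 -0.1271  0.018 ]
 [ 0.5965 -0.0156  0.018 ]
 [ 0.5804 -0.1538  0.018 ]]
near edge 0.07816619096666617 end edge -0.13667589063967198
tip [[0.6005 0.0629 0.056 ]]
plate [[0.6121 0.0224 0.006 ]
 [0.7025 0.0091 0.006 ]]
```

View pics/w1c.png

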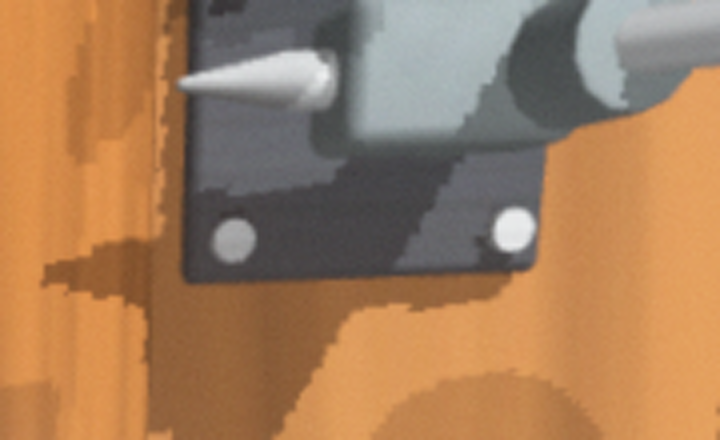

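```bash
python3 - <<'E'
from h import *
u=np.array([np.sin(.154),np.cos(.154)])
g=np.array([.4965,-.051])-.009*u
plan([*g,.122],1.417,n=7)
E
```

```text
t 1.5833 p [ 0.4871 -0.0496  0.2527] yaw 1.4127 rem [ 0.0081 -0.0103 -0.1307] 0.0043 F [ 0.42  1.06 -0.07] tilt [-0.0013  0.0097]
[[-0.0013, 0.0014, 0.0187, -0.0006], [-0.0013, 0.0014, 0.0187, -0.0006], [-0.0013, 0.0014, 0.0187, -0.0006], [-0.0013, 0.0014, 0.0187, -0.0006], [-0.0013, 0.0014, 0.0187, -0.0006], [-0.0013, 0.0014, 0.0187, -0.0006], [-0.0013, 0.0014, 0.0187, -0.0006]]
```

Request:
jog_arm(
  series=[
    [-0.0013,0.0014,0.019,0],
    [-0.0013,0.0014,0.019,0],
    [-0.0013,0.0014,0.019,0],
    [-0.0013,0.0014,0.019,0],
    [-0.0013,0.0014,0.019,0],
    [-0.0013,0.0014,0.018,0],
    [-0.0013,0.0014,0.015,0],
    [0,0,0,0],
  ],
)

```text
time: 2.25
eef_pos: [0.4953, -0.0591, 0.1202]
tcp_rot: [0.76, 0.65, 0.002, -0.002]
contact_force: [-0.0, -0.1, -1.2]
opening: 0.587
```

```bash
python3 - <<'E'
from h import *
u=np.array([np.sin(.154),np.cos(.154)])
g=np.array([.4965,-.051])-.009*u
plan([*g,.106],1.417,n=7)
im=vision.read_camera('scene');cv2.imwrite('pics/s2.png',cv2.resize(im[60:260,200:450,::-1],None,fx=3,fy=3,interpolation=cv2.INTER_CUBIC))
E
```

```text
t 2.25 p [ 0.4953 -0.0591  0.1202] yaw 1.4163 rem [-0.0002 -0.0008 -0.0142] 0.0007 F [-0.01 -0.14 -1.19] tilt [0.0005 0.0068]
[[-0.0001, -0.0, 0.002, -0.0001], [-0.0001, -0.0, 0.002, -0.0001], [-0.0001, -0.0, 0.002, -0.0001], [-0.0001, -0.0, 0.002, -0.0001], [-0.0001, -0.0, 0.002, -0.0001], [-0.0001, -0.0, 0.002, -0.0001], [-0.0001, -0.0, 0.002, -0.0001]]
```

View pics/s2.png

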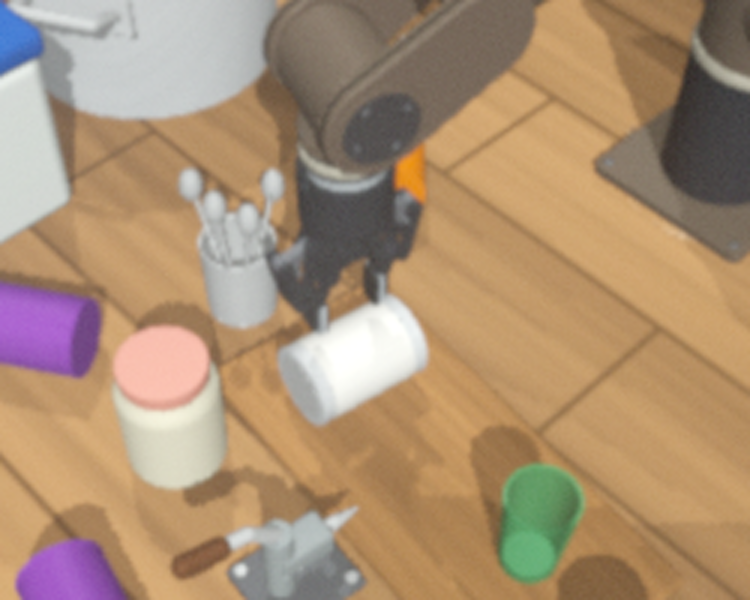

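The fingers hang over the middle of the tin's top, with the tin at about (355,360) in the crop. I go down gently to find contact.

Request:
jog_arm(
  series=[
    [0,0,0.003,0],
    [0,0,0.003,0],
    [0,0,0.003,0],
    [0,0,0.002,0],
    [0,0,0.002,0],
    [0,0,0.002,0],
    [0,0,0.001,0],
    [0,0,0,0],
  ],
)

```text
time: 2.97
eef_pos: [0.4989, -0.0608, 0.1097]
tcp_rot: [0.76, 0.65, 0.005, 0.002]
contact_force: [0.3, -0.6, 0.2]
opening: 0.585
```

Request:
jog_arm(
  series=[
    [0,0.0,0.002,0],
    [0,0,0.002,0],
    [0,0,0.002,0],
    [0,0,0.002,0],
    [0,0,0.001,0],
    [0,0,0.001,0],
    [0,0,0.001,0],
    [0,0,0,0],
  ],
)

```text
time: 3.63
eef_pos: [0.4997, -0.0612, 0.1022]
tcp_rot: [0.759, 0.651, 0.004, 0.002]
contact_force: [0.0, -0.9, -0.8]
opening: 0.584
```

```bash
python3 - <<'E'
from h import *
u=np.array([np.sin(.154),np.cos(.154)])
g=np.array([.4965,-.051])-.009*u
plan([*g,.104],1.417,n=7)
E
```

```text
t 3.6333 p [ 0.4997 -0.0612  0.1022] yaw 1.4169 rem [-0.0046  0.0014  0.0018] 0.0001 F [ 0.04 -0.87 -0.84] tilt [0.0079 0.0024]
[[0.0001, -0.0007, -0.0003, -0.0], [0.0001, -0.0007, -0.0003, -0.0], [0.0001, -0.0007, -0.0003, -0.0], [0.0001, -0.0007, -0.0003, -0.0], [0.0001, -0.0007, -0.0003, -0.0], [0.0001, -0.0007, -0.0003, -0.0], [0.0001, -0.0007, -0.0003, -0.0]]
```

Request:
jog_arm(
  series=[
    [0,-0.002,0.001,0],
    [0,-0.002,0.001,0],
    [0,-0.001,0.001,0],
    [0,0,0.001,0],
    [0,0,0.001,0],
    [0,0,0.001,0],
    [0,0,0.001,0],
    [0,0,0.001,0],
  ],
)

```text
time: 4.3
eef_pos: [0.4991, -0.0625, 0.102]
tcp_rot: [0.759, 0.651, 0.006, 0.006]
contact_force: [-1.4, -0.6, 7.8]
opening: 0.591
```

```bash
python3 - <<'E'
from h import *
u=np.array([np.sin(.154),np.cos(.154)])
g=np.array([.4965,-.051])-.009*u
plan([*g,.104],1.417,n=7)
E
```

```text
t 4.3 p [ 0.4991 -0.0625  0.102 ] yaw 1.418 rem [-0.004   0.0026  0.002 ] -0.001 F [-1.44 -0.58  7.79] tilt [ 0.0162 -0.0018]
[[0.0003, -0.0006, -0.0003, 0.0001], [0.0003, -0.0006, -0.0003, 0.0001], [0.0003, -0.0006, -0.0003, 0.0001], [0.0003, -0.0006, -0.0003, 0.0001], [0.0003, -0.0006, -0.0003, 0.0001], [0.0003, -0.0006, -0.0003, 0.0001], [0.0003, -0.0006, -0.0003, 0.0001]]
```

Contact comes at TCP z = 0.102 with about 8 N. First stroke.

Request:
jog_arm(
  series=[
    [0.003,0,0.0005,0],
    [0.005,0,0.0005,0],
    [0.006,0,0.0005,0],
    [0.006,0,0.0005,0],
    [0.006,0,0.0005,0],
    [0.005,0,0.0005,0],
    [0.003,0,0.0005,0],
    [0.0,0,0.0,0],
  ],
)

```text
time: 4.97
eef_pos: [0.5042, -0.0285, 0.1023]
tcp_rot: [0.759, 0.651, 0.004, 0.006]
contact_force: [1.5, -0.4, 0.3]
opening: 0.584
```

```bash
python3 - <<'E'
from h import *
c=vision.get_calibration('wrist');im=vision.read_camera('wrist');cv2.imwrite('pics/w3.png',im[:,:,::-1])
plan([.5,-.03,.104],1.417,n=7)
E
```

```text
t 5.0167 p [ 0.5042 -0.0287  0.1022] yaw 1.4185 rem [-0.0042 -0.0013  0.0018] -0.0015 F [ 0.61 -0.    4.42] tilt [ 0.0136 -0.0035]
[[-0.0003, -0.0006, -0.0003, 0.0002], [-0.0003, -0.0006, -0.0003, 0.0002], [-0.0003, -0.0006, -0.0003, 0.0002], [-0.0003, -0.0006, -0.0003, 0.0002], [-0.0003, -0.0006, -0.0003, 0.0002], [-0.0003, -0.0006, -0.0003, 0.0002], [-0.0003, -0.0006, -0.0003, 0.0002]]
```

View pics/w3.png

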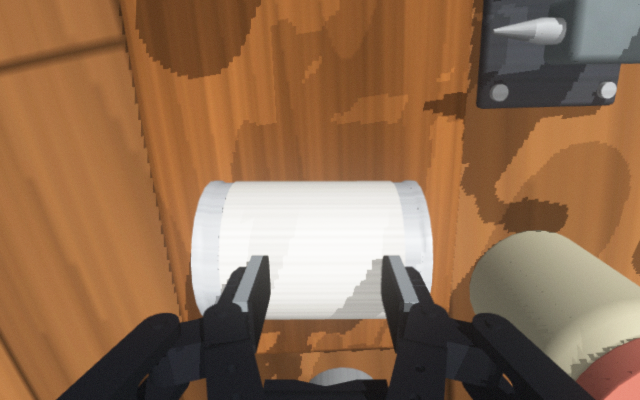

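```bash
cat >> h.py <<'E'
TIP=np.array([.6008,.0628]); PY=-.115; PO=TIP+.057*np.array([np.cos(PY),np.sin(PY)])
def tinc(im,c,x0=280,x1=370,verbose=True):
    """front and rear edges between the fingers -> axis point and direction"""
    hsv=cv2.cvtColor(im,cv2.COLOR_RGB2HSV); m=((hsv[...,1]<60)&(hsv[...,2]>110)).astype(np.uint8)
    m[:5]=0
    n,lab,st,ce=cv2.connectedComponentsWithStats(m); k=[i for i in range(1,n) if st[i,0]<320<st[i,0]+st[i,2]];k=max(k,key=lambda i:st[i,4]);m=lab==k
    F=[];B=[]
    for x in range(x0,x1):
        r=np.flatnonzero(m[:,x]); 
        if len(r): F.append((x,r[0]-.5));B.append((x,r[-1]+.5))
    o,_=rays(c,[(0,0)])
    A=[]
    f=np.polyfit(*np.array(F).T,1);b=np.polyfit(*np.array(B).T,1)
    for x in(x0,x1):
        _,d=rays(c,[(x,np.polyval(f,x)),(x,np.polyval(b,x))]);s=d.sum(0);A.append(o+s*((.056-o[2])/s[2]))
    v=A[1]-A[0];xs=st[k,0],st[k,0]+st[k,2]
    # tin ends along axis: left/right extremes at axis-height row
    mid=(np.polyval(f,325)+np.polyval(b,325))/2
    ang=np.arctan2(v[1],v[0]); 
    P=onz(c,[(xs[0],mid),(xs[1],mid)],.056)
    cen=(P[0]+P[1])/2; e=v/np.linalg.norm(v); cen=A[0]+e*((cen-A[0])@e)
    if verbose: print('front',np.polyval(f,325).round(1),'back',np.polyval(b,325).round(1),'cols',xs,'tin',cen.round(4),'ang',ang.round(4),'inP',inp(cen).round(4),'axis err',(ang-PY).round(3))
    return cen,ang
E
python3 - <<'E'
from h import *
im=cv2.imread('pics/w3.png')[:,:,::-1].copy();c=vision.get_calibration('wrist')
tinc(im,c)
tinc(cv2.imread('pics/w1.png')[:,:,::-1].copy(),__import__('pickle').load(open('w1.pkl','rb')))
print('tip',onz(c,[(494,29)],.056))
E
```

```text
front 180.5 back 318.6 cols (np.int32(191), np.int32(433)) tin [ 0.4963 -0.0351  0.056 ] ang -0.1554 inP [-0.1496 -0.1093] axis err -0.04
front 128.2 back 207.5 cols (np.int32(271), np.int32(401)) tin [ 0.4957 -0.0511  0.056 ] ang -0.1515 inP [-0.1483 -0.1252] axis err -0.036
tip [[0.59880303 0.06334587 0.056     ]]
```

The tin rolled 16 mm for 34 mm of finger travel, so it is true rolling. Now lift, go back, and stroke again.

Request:
jog_arm(
  series=[
    [0,0,-0.005,0],
    [0,0,-0.005,0],
    [-0.004,-0.002,0,0],
    [-0.005,-0.002,0,0],
    [-0.005,-0.002,0,0],
    [-0.004,-0.002,0.001,0],
    [0,0,0.003,0],
    [0,0,0.002,0],
  ],
)

```text
time: 5.68
eef_pos: [0.4877, -0.0471, 0.103]
tcp_rot: [0.759, 0.651, 0.001, 0.002]
contact_force: [0.5, 1.0, 0.3]
opening: 0.584
```

```bash
python3 - <<'E'
from h import *
c=vision.get_calibration('wrist');im=vision.read_camera('wrist');cv2.imwrite('pics/w4.png',im[:,:,::-1])
t,a=tinc(im,c)
u=np.array([np.sin(.154),np.cos(.154)])
plan([*(t[:2]-.011*u),.103],1.417,n=1)
E
```

```text
front 142.5 back 284.5 cols (np.int32(217), np.int32(469)) tin [ 0.4994 -0.0357  0.056 ] ang -0.1545 inP [-0.1465 -0.1094] axis err -0.04
t 5.7333 p [ 0.4875 -0.047   0.1025] yaw 1.4174 rem [0.0102 0.0004 0.0005] -0.0004 F [-0.11  0.53  0.81] tilt [ 0.0027 -0.0013]
[[0.002, 0.0101, -0.0005, 0.0004]]
```

Request:
jog_arm(
  series=[
    [0,0.005,-0.0005,0],
    [0,0.004,0.001,0],
    [0.005,0,0.001,0],
    [0.007,0,0.0006,0],
    [0.008,0,0.0006,0],
    [0.008,0,0.0006,0],
    [0.007,0,0.0006,0],
    [0.004,0,0.0004,0],
  ],
)

```text
time: 6.4
eef_pos: [0.5033, -0.0079, 0.102]
tcp_rot: [0.759, 0.651, -0.003, -0.002]
contact_force: [-4.3, -0.5, 5.0]
opening: 0.583
```

```bash
python3 - <<'E'
from h import *
c=vision.get_calibration('wrist');im=vision.read_camera('wrist');cv2.imwrite('pics/w5.png',im[:,:,::-1])
t,a=tinc(im,c)
u=np.array([np.sin(.154),np.cos(.154)])
plan([*(t[:2]-.011*u),.103],1.417,n=1)
E
```

```text
front 180.5 back 318.5 cols (np.int32(201), np.int32(444)) tin [ 0.4998 -0.0149  0.056 ] ang -0.1493 inP [-0.1484 -0.0887] axis err -0.034
t 6.45 p [ 0.5034 -0.0074  0.102 ] yaw 1.4183 rem [-0.0053 -0.0184  0.001 ] -0.0013 F [-3.91  1.18  5.77] tilt [-0.0075 -0.0002]
[[-0.0189, -0.0024, -0.001, 0.0013]]
```

Each stroke moves it about 20 mm; the tin is now 89 mm short of the line. Repeat.

Request:
jog_arm(
  series=[
    [0,0,-0.005,0],
    [0,0,-0.004,0],
    [-0.004,0,0,0],
    [-0.006,-0.001,0,0],
    [-0.006,-0.001,0,0],
    [-0.005,0,0.001,0],
    [0,0,0.002,0],
    [0,0,0.002,0],
  ],
)

```text
time: 7.12
eef_pos: [0.4995, -0.03, 0.106]
tcp_rot: [0.759, 0.651, -0.001, -0.0]
contact_force: [-0.3, 0.4, -0.9]
opening: 0.592
```

```bash
python3 - <<'E'
from h import *
u=np.array([np.sin(.154),np.cos(.154)])
c=vision.get_calibration('wrist');im=vision.read_camera('wrist')
t,a=tinc(im,c)
plan([*(t[:2]-.011*u),.103],1.417,n=1)
E
```

```text
front 137.5 back 277.5 cols (np.int32(198), np.int32(447)) tin [ 0.4998 -0.0146  0.056 ] ang -0.1507 inP [-0.1484 -0.0885] axis err -0.036
t 7.1667 p [ 0.4992 -0.0299  0.1055] yaw 1.4189 rem [-0.0011  0.0044 -0.0025] -0.0019 F [-0.5   0.43 -0.21] tilt [-0.0036 -0.0012]
[[0.0042, -0.0017, 0.0025, 0.0019]]
```

Request:
jog_arm(
  series=[
    [0.003,-0.001,0.002,0],
    [0.002,0,0.003,0],
    [0.004,0,0.001,0],
    [0.008,0,0.0006,0],
    [0.009,0,0.0006,0],
    [0.009,0,0.0006,0],
    [0.007,0,0.0006,0],
    [0.004,0,0.0004,0],
  ],
)

```text
time: 7.83
eef_pos: [0.5059, 0.0186, 0.1018]
tcp_rot: [0.759, 0.651, -0.003, -0.002]
contact_force: [-2.4, 1.2, 2.7]
opening: 0.589
```

```bash
python3 - <<'E'
from h import *
c=vision.get_calibration('wrist');im=vision.read_camera('wrist');cv2.imwrite('pics/w6.png',im[:,:,::-1])
t,a=tinc(im,c)
u=np.array([np.sin(.154),np.cos(.154)])
plan([*(t[:2]-.011*u),.103],1.417,n=1)
E
```

```text
front 187.3 back 324.5 cols (np.int32(205), np.int32(446)) tin [0.5035 0.0076 0.056 ] ang -0.1492 inP [-0.1473 -0.066 ] axis err -0.034
t 7.8833 p [0.506  0.0191 0.1017] yaw 1.4192 rem [-0.0041 -0.0224  0.0013] -0.0022 F [-1.89  1.53  3.91] tilt [-0.0073 -0.0013]
[[-0.0228, -0.0007, -0.0013, 0.0022]]
```

View pics/w6.png

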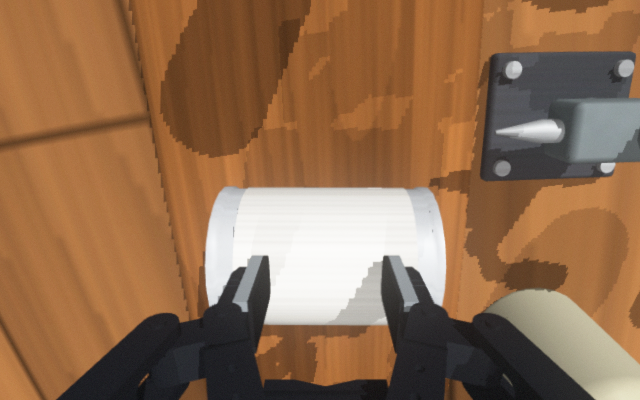

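The wrist view has the tin at (325,256), the spike tip at (497,131) and the plate's bolts at (513,70), (625,69), (502,168) and (607,167). I refine the spike line from these.

```bash
python3 - <<'E'
from h import *
c=vision.get_calibration('wrist')
print('tip',onz(c,[(497,131)],.056).round(4))
B=onz(c,[(513,70),(625,69),(502,168),(607,167)],.009);print(B.round(4).tolist(),B.mean(0))
for a,b in((0,1),(2,3)):print(np.arctan2(*(B[b]-B[a])[1::-1]))
for a,b in((2,0),(3,1)):
    v=B[b]-B[a];print(-np.arctan2(v[0],v[1]))
E=onz(c,[(124,0),(204,340)],.018);v=E[0]-E[1];print('board near edge',-np.arctan2(v[0],v[1]))
E
```

```text
tip [[0.5993 0.0633 0.056 ]]
[[0.6306, 0.0893, 0.009], [0.7018, 0.0811, 0.009], [0.6237, 0.0286, 0.009], [0.6954, 0.019, 0.009]] [0.66286113 0.05450428 0.009     ]
-0.11525152987226231
-0.1334587371338044
-0.11394925211800928
-0.10353345286104461
board near edge -0.06218030236124562
```

Request:
jog_arm(
  series=[
    [0,0,-0.005,0],
    [0,0,-0.004,0],
    [-0.004,0,0,0],
    [-0.006,-0.001,0,0],
    [-0.006,-0.001,0,0],
    [-0.005,0,0.001,0],
    [0,0,0.002,0],
    [0,0,0.002,0],
  ],
)

```text
time: 8.55
eef_pos: [0.5, -0.0039, 0.1045]
tcp_rot: [0.759, 0.652, -0.003, -0.001]
contact_force: [-0.4, -0.1, -1.4]
opening: 0.581
```

```bash
python3 - <<'E'
from h import *
u=np.array([np.sin(.154),np.cos(.154)])
c=vision.get_calibration('wrist');im=vision.read_camera('wrist');cv2.imwrite('pics/w7.png',im[:,:,::-1])
t,a=tinc(im,c)
plan([*(t[:2]-.011*u),.103],1.417,n=1)
E
```

```text
front 143.5 back 284.3 cols (np.int32(206), np.int32(456)) tin [0.5042 0.0078 0.056 ] ang -0.1531 inP [-0.1467 -0.0658] axis err -0.038
t 8.6 p [ 0.4996 -0.0038  0.104 ] yaw 1.4194 rem [ 0.0028  0.0007 -0.001 ] -0.0024 F [ 0.49 -0.18 -0.39] tilt [-0.0078 -0.002 ]
[[0.0011, 0.0027, 0.001, 0.0024]]
```

Request:
jog_arm(
  series=[
    [0,0.002,0.001,0],
    [0,0,0.002,0],
    [0.005,0,0.0008,0],
    [0.009,0,0.0006,0],
    [0.009,0,0.0006,0],
    [0.009,0,0.0006,0],
    [0.007,0,0.0006,0],
    [0.004,0,0.0004,0],
  ],
)

```text
time: 9.27
eef_pos: [0.509, 0.0399, 0.102]
tcp_rot: [0.759, 0.651, -0.006, -0.003]
contact_force: [-2.1, 0.5, 3.6]
opening: 0.586
```

Request:
jog_arm(
  series=[
    [0,0,-0.005,0],
    [0,0,-0.004,0],
    [-0.004,0,0,0],
    [-0.006,-0.001,0,0],
    [-0.006,-0.001,0,0],
    [-0.005,0,0.001,0],
    [0,0,0.002,0],
    [0,0,0.002,0],
  ],
)

```text
time: 9.93
eef_pos: [0.5039, 0.0172, 0.1054]
tcp_rot: [0.758, 0.652, -0.005, -0.002]
contact_force: [-0.5, 0.1, 0.1]
opening: 0.584
```

```bash
python3 - <<'E'
from h import *
u=np.array([np.sin(.154),np.cos(.154)])
c=vision.get_calibration('wrist');im=vision.read_camera('wrist');cv2.imwrite('pics/w8.png',im[:,:,::-1])
t,a=tinc(im,c)
plan([*(t[:2]-.011*u),.103],1.417,n=1)
E
```

```text
front 138.5 back 279.0 cols (np.int32(205), np.int32(454)) tin [0.5074 0.0315 0.056 ] ang -0.1553 inP [-0.1462 -0.0419] axis err -0.04
t 9.9833 p [0.5036 0.0173 0.1049] yaw 1.42 rem [ 0.0021  0.0033 -0.0019] -0.003 F [ 0.56 -0.38 -0.7 ] tilt [-0.0116 -0.0033]
[[0.0036, 0.0016, 0.0019, 0.003]]
```

Request:
jog_arm(
  series=[
    [0.002,0.002,0.001,0],
    [0.001,0,0.002,0],
    [0.005,0,0.001,0],
    [0.009,0,0.0006,0],
    [0.009,0,0.0006,0],
    [0.009,0,0.0006,0],
    [0.006,0,0.0006,0],
    [0.003,0,0.0004,0],
  ],
)

```text
time: 10.65
eef_pos: [0.5132, 0.0634, 0.1021]
tcp_rot: [0.758, 0.652, -0.007, -0.004]
contact_force: [-2.4, 0.9, 4.2]
opening: 0.585
```

Request:
jog_arm(
  series=[
    [0,0,-0.005,0],
    [0,0,-0.004,0],
    [-0.004,0,0,0],
    [-0.006,-0.001,0,0],
    [-0.006,-0.001,0,0],
    [-0.005,0,0.001,0],
    [0,0,0.002,0],
    [0,0,0.002,0],
  ],
)

```text
time: 11.32
eef_pos: [0.5079, 0.0405, 0.1052]
tcp_rot: [0.758, 0.652, -0.006, -0.003]
contact_force: [-1.1, 0.9, 0.8]
opening: 0.584
```

```bash
python3 - <<'E'
from h import *
u=np.array([np.sin(.154),np.cos(.154)])
c=vision.get_calibration('wrist');im=vision.read_camera('wrist');cv2.imwrite('pics/w9.png',im[:,:,::-1])
t,a=tinc(im,c)
plan([*(t[:2]-.011*u),.103],1.417,n=1)
E
```

```text
front 140.3 back 280.4 cols (np.int32(204), np.int32(454)) tin [0.5108 0.054  0.056 ] ang -0.1534 inP [-0.1454 -0.019 ] axis err -0.038
t 11.3667 p [0.5076 0.0406 0.1046] yaw 1.4205 rem [ 0.0015  0.0026 -0.0016] -0.0035 F [-0.35 -0.07  0.66] tilt [-0.0145 -0.0042]
[[0.0028, 0.0011, 0.0016, 0.0035]]
```

View pics/w9.png

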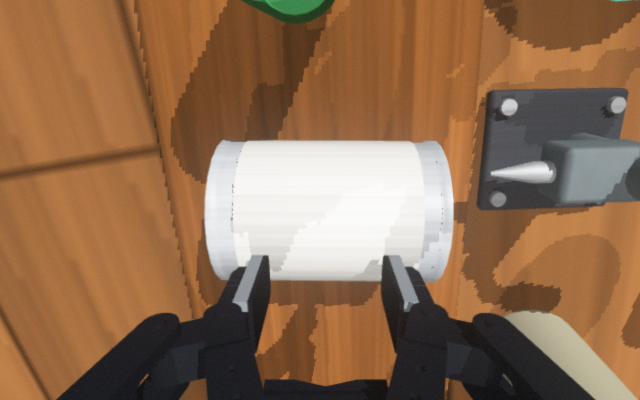

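The tin is at (328,210) and the spike tip at (491,173); 19 mm remain. One slightly shorter stroke.

Request:
jog_arm(
  series=[
    [0.002,0.001,0.001,0],
    [0.001,0,0.002,0],
    [0.005,0,0.001,0],
    [0.008,0,0.0006,0],
    [0.008,0,0.0006,0],
    [0.007,0,0.0006,0],
    [0.004,0,0.0006,0],
    [0.002,0,0.0004,0],
  ],
)

```text
time: 12.03
eef_pos: [0.515, 0.0798, 0.1023]
tcp_rot: [0.758, 0.652, -0.008, -0.004]
contact_force: [-3.3, -0.1, 4.7]
opening: 0.584
```

Request:
jog_arm(
  series=[
    [0,0,-0.004,0],
    [0,0,-0.008,0],
    [0,0,-0.01,0],
    [-0.01,0,-0.015,0],
    [-0.015,0,-0.02,0],
    [-0.01,0,-0.02,0],
    [0,0,-0.02,0],
    [0,0,0,0],
  ],
)

```text
time: 12.7
eef_pos: [0.5114, 0.0447, 0.2046]
tcp_rot: [0.757, 0.653, -0.008, -0.003]
contact_force: [0.4, -0.3, 0.4]
opening: 0.585
```

```bash
python3 - <<'E'
from h import *
u=np.array([np.sin(.154),np.cos(.154)])
c=vision.get_calibration('wrist');im=vision.read_camera('wrist');cv2.imwrite('pics/w10.png',im[:,:,::-1])
t,a=tinc(im,c)
plan([*(t[:2]-.011*u),.103],1.417,n=1)
E
```

```text
front 99.5 back 195.1 cols (np.int32(247), np.int32(406)) tin [0.5137 0.0731 0.056 ] ang -0.153 inP [-0.1447  0.0003] axis err -0.038
t 12.75 p [0.5106 0.0447 0.2027] yaw 1.4234 rem [ 0.0014  0.0175 -0.0997] -0.0064 F [-0.01 -0.73 -0.05] tilt [-0.0193 -0.0052]
[[0.0069, -0.0005, 0.0394, 0.0025]]
```

View pics/w10.png

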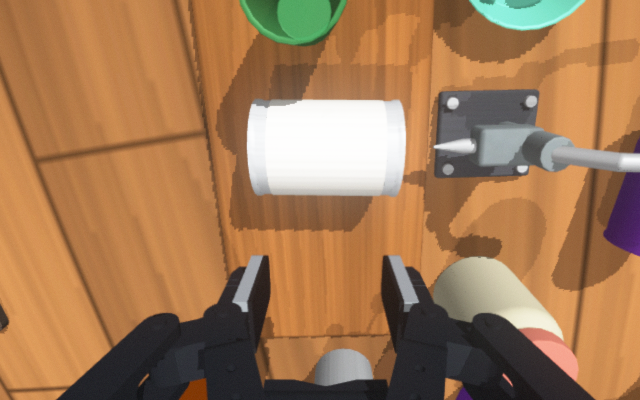

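The tin at (326,147) now lies level with the spike tip at (434,147). I back off clear for an independent top-view check.

Request:
jog_arm(
  series=[
    [0,0,-0.035,0],
    [0,0,-0.035,0],
    [-0.03,0,-0.025,0],
    [-0.04,0,0,0],
    [-0.04,0,0,0],
    [-0.04,0,0,0],
    [-0.04,0,0,0],
    [-0.04,0,0,0],
  ],
)

```text
time: 13.42
eef_pos: [0.476, -0.183, 0.2959]
tcp_rot: [0.752, 0.659, -0.011, -0.008]
contact_force: [0.1, 0.3, 0.9]
opening: 0.589
```

Request:
jog_arm(
  series=[
    [-0.04,0,0,0],
    [-0.04,0,0,0],
    [-0.04,0,0,0],
    [-0.03,0,0,0],
    [-0.02,0,0,0],
    [0,0,0,0],
    [0,0,0,0],
    [0,0,0,0],
  ],
)

```text
time: 14.08
eef_pos: [0.4461, -0.3647, 0.285]
tcp_rot: [0.755, 0.655, -0.012, -0.015]
contact_force: [-0.4, 0.6, -0.5]
opening: 0.588
```

```bash
python3 - <<'E'
from h import *
c=vision.get_calibration('top');im=vision.read_camera('top');cv2.imwrite('pics/t2.png',im[:,:,::-1])
r,a,b=tin(im,c,(270,185,345,270));m=(a+b)/2;print(r,m,np.arctan2(*(a-b)[1::-1]),inp(m))
im2=vision.read_camera('scene');cv2.imwrite('pics/s3.png',im2[:,:,::-1])
print(monitor.get_state()['eef_pos'],monitor.get_state()['time'],inp(TIP))
o=cv2.imread('pics/top0.png');d=cv2.absdiff(o,im[:,:,::-1].copy()).max(2)
# bystander shift by template matching
for n,(x,y,w,h) in dict(glass=(233,202,37,34),spare=(160,182,52,42),limes=(218,116,60,58),jar=(362,128,52,56),cup=(410,202,60,50),spoon=(154,160,28,76),piercer=(290,136,40,45)).items():
    s=cv2.matchTemplate(im[y-6:y+h+6,x-6:x+w+6,::-1].copy(),o[y:y+h,x:x+w],cv2.TM_CCOEFF_NORMED);q=cv2.minMaxLoc(s);print(n,q[1],q[3][0]-6,q[3][1]-6)
E
```

```text
((302.2566223144531, 217.2849884033203), (34.72409439086914, 54.000247955322266), 7.765166282653809) [0.51780181 0.07403565 0.056     ] -0.1505724028208516 [-0.14073922  0.00163767]
[ 0.44640045 -0.36387143  0.28530086] 14.1833 [-5.70000000e-02 -1.73472348e-18]
glass 0.9785938262939453 0 0
spare 0.9992005825042725 0 0
limes 0.9980496168136597 0 0
jar 0.9643943905830383 0 0
cup 0.9861077070236206 0 0
spoon 0.9991477131843567 0 0
piercer 0.9899656772613525 0 0
```

View pics/t2.png

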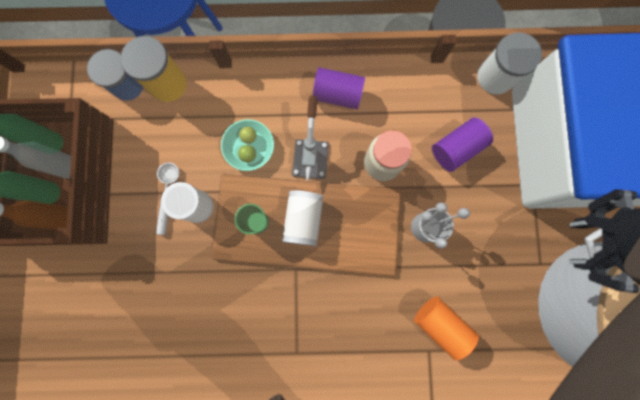

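View pics/s3.png

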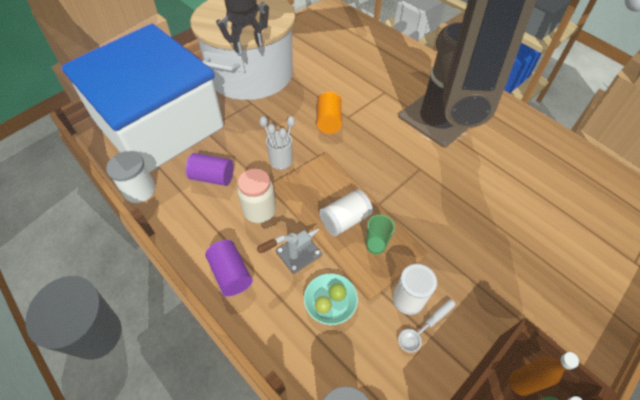

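The tin at (346,212) lies opposite the spike at (318,232), and all the rest is in place. The gripper is near the big pot at (245,40), so I move a little away from it before handing in.

Request:
jog_arm(
  series=[
    [0.02,0,-0.01,0],
    [0.03,0,-0.01,0],
    [0.03,0,-0.01,0],
    [0.02,0,0,0],
    [0,0,0,0],
    [0,0,0,0],
    [0,0,0,0],
    [0,0,0,0],
  ],
)

```text
time: 14.85
eef_pos: [0.4633, -0.253, 0.3167]
tcp_rot: [0.751, 0.66, -0.012, -0.014]
contact_force: [0.0, -0.1, -0.4]
opening: 0.587
```

```bash
python3 - <<'E'
from h import *
c=vision.get_calibration('top');im=vision.read_camera('top')
r,a,b=tin(im,c,(270,185,345,270));m=(a+b)/2;print(m,inp(m))
s=monitor.get_state();print(s['eef_pos'],s['contact_force'],np.abs(s['dq']).max())
print(workorder.sign_off())
E
```

```text
[0.51761241 0.07346031 0.056     ] [-0.14086136  0.00104439]
[ 0.46323142 -0.2531806   0.31655269] [ 0.35945155  0.39457136 -0.46660068] 0.011699072716411855
the job is handed in; nothing more can be done
None
```

I rolled the tin about 125 mm along the board until its end faced the spike, in six short strokes with both fingertips resting on its top. I lifted off between strokes, then backed the arm clear and handed the job in at about 15 s.

**Tin position:** its centre is 0.3 mm off the spike's line by the wrist camera and 1.0 to 1.6 mm off by the top camera (limit 8 mm). Along the spike it is at x = -0.141 to -0.145 m in the piercer's frame (allowed -0.18 to -0.12). Its axis is about 0.04 rad off the spike's direction (limit 0.2).

**Rolling:** the first stroke moved the tin 16 mm for 34 mm of finger travel, which matches true rolling.

**Bystanders and arm:** matching the top views before and after showed no shift of any bystander or the piercer. The wrist force was near zero at hand-in. I saw the gripper near the big pot after backing off, so I moved it away first.

**Disagreements:** the two cameras differ by about 4 mm along the tin's axis. The board's near edge gave a direction of about -0.06 to -0.09 rad, against -0.115 for the piercer. I used the piercer's value, and the difference is too small to matter here.

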